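# Shut the air valve that was left open

### The job

One of the two compressed-air valves on the table has been left open: its red handle lies roughly along its pipe instead of across it. Shut it by turning that handle clockwise, seen from above, all the way to its stop, so that it stands straight across the pipe, then let go. Leave the other valve's handle, which is already shut, as it is.

Things in the scene. Friction and masses are not known exactly. Their poses are not given: they have to be found in the camera images.
- valve_a: bench air outlet fixed to the table: grey base 200x64x10 mm, steel pipe along its x axis 42 mm up, brass ball valve with a red turning handle on top. Origin: on the stem's axis at table height; +x along the pipe to the supply elbow (100 mm out), -x to the coupler (84 mm out, robot side), z up. Beyond 20 mm from the stem, all but the handle stays below 61 mm.
- lever_a (a joint): handle of valve_a, rad, hard stops at 0 (open: points to -x of valve_a) and 1.571 (shut: points to +y); grows clockwise from above; direction (-cos q, sin q) in valve_a's frame. Red sleeve 20 mm wide, 40 to 106 mm from the stem, 80 to 96 mm above the table. Stays where left; needs 0.25 N m, about 3 N on the sleeve. Push it, or straddle or pinch it from above.
- valve_b: bench air outlet fixed to the table: grey base 200x64x10 mm, steel pipe along its x axis 42 mm up, brass ball valve with a red turning handle on top. Origin: on the stem's axis at table height; +x along the pipe to the supply elbow (100 mm out), -x to the coupler (84 mm out, robot side), z up. Beyond 20 mm from the stem, all but the handle stays below 61 mm.
- lever_b (a joint): handle of valve_b, rad, hard stops at 0 (open: points to -x of valve_b) and 1.571 (shut: points to +y); grows clockwise from above; direction (-cos q, sin q) in valve_b's frame. Red sleeve 20 mm wide, 40 to 106 mm from the stem, 80 to 96 mm above the table. Stays where left; needs 0.25 N m, about 3 N on the sleeve. Push it, or straddle or pinch it from above.

How it is judged (in metres and radians):
At the end, for the whole second after the job is handed in: The handle that stood open is at rest within 10 degrees of its shut stop (across the pipe), and the other handle is still within 10 degrees of its shut stop (value of joint each of lever_a, lever_b above 1.396 rad and velocity of joint lever_a between -0.05 and 0.05 rad/s); the robot touches nothing.
It fails at once if the handle of the valve that was already shut is turned more than 20 degrees from its shut stop (value of joint lever_b below 1.22 rad).
It also fails if it takes over 32 s, if anything falls off the work surface, if the arm or the gripper's body presses on something with over 40 N, if the wrist force passes 120 N, or if a joint passes its speed limit or range.

### The arm

A 6-joint arm with a two-finger parallel gripper is mounted at the origin on a cart in front of the work surface, level with it; the furniture and walls round the work are solid. World frame = base frame: x ahead of the robot, y to its left, z up, the work surface at z = 0. Lengths are in mm, angles in degrees, forces in N, time in s.
With the tool pointing down it reaches from about 375 to 925 mm from the base axis. Payload 5.7 kg.
Tool frame: the origin (TCP) lies midway between the tips of the shut fingers; the grasp point (between the pads) lies ctrl.tcp_to_grasp behind it (ctrl.tcp_to_grasp is the distance from the TCP to the grasp point, in mm); z points along the fingers, y is the line along which they close (so a half turn about z gives the same grasp; the last joint's range is limited). The gripper opens to 85 mm and grips with 20 to 120 N. Pads are 22 mm wide; open, the fingers measure 114 mm over their backs; the gripper's body (76 mm by 85 mm) begins 54 mm behind the grasp point. The pads swing forward as they close: fully open they stand 13 mm farther back than shut.
Start: joints at [-71.454, 20.558, 86.54, -0, 72.909, -6.595], TCP at [254.893, -543.132, 231.267] pointing down, gripper open.
Joint ranges: [-170.27, 170.27], [-57.76, 135], [12.27, 136.19], [-55.21, 235.2], [11.17, 155.16], [-170.74, 170.74]. Speed limits (degrees/s): [136.94, 136.94, 180, 180, 180, 180].

### API

Orientations are given as a 3x3 rotation matrix whose columns are the frame's x, y, z axes.
In Python, from cell import ctrl, claw, solver, read_state, capture, job gives the robot as it stands. Calls block until the motion is done:
- ctrl.move_to(position, orientation): joint-space move of the TCP to a pose.
- ctrl.move_l(position, attitude=None, rate=150): straight line of the TCP; attitude=None keeps the orientation; rate is the mean speed in mm/s.
- ctrl.move_joints(angles): joint-space move.
- claw.set_gripper(opening, squeeze=None): finger opening in mm; squeeze is the grip in N (None keeps the last); returns when the fingers have stopped.
- ctrl.hold(seconds).
- solver.solve_ik(position, orientation): joint angles nearest the present ones, or None.
- read_state(): the state.
- capture(name): name is "scene" or "top" or "wrist"; returns a dict with "img" (480x640x3 uint8, red, green, blue), "z_map" (480x640 float32, mm along the optical axis (not along the pixel's ray), 0 where there is no reading), "mtx" (3x3 intrinsics, pixels), "rvec" (rotation vector, rad) and "tvec" (3), from world to camera coordinates, as OpenCV has them. Camera axes: x right, y down, z forward; pixel columns grow to the right and rows downward; lengths in mm; the calibration is good to about 2 mm. A picture is of the moment at which its call begins.
A pose or a line that the arm cannot do raises ctrl.IKError and nothing moves.
- job.job_done(): hands the job in; it is judged then, once.
The state is a dict: "clock": time; "qpos": joint angles; "joint_vel": joint speeds; "tau": joint torques, N m; "ee_pos": TCP position; "eef_rot": TCP orientation; "force": force on the tool from outside, world axes, zero at the start; "ft_torque": the same for the moment, N m; "width": finger opening in mm; "finger_force": force on a finger pad.
Only numpy, scipy, OpenCV 4.12 (cv2) and the standard library are available. Lean on these libraries where they do the work, as an engineer would, in place of code of your own. Each camera call takes 0.05 s, during which the arm holds its last target. There are 200 camera calls.

## Working session

There is one attempt and no reset: what is moved stays moved. The work goes in short steps, each a Python script; the robot and the scene stay as the last script left them, time stands still between calls to the robot, and variables do not carry over. Pictures are saved under pics/ and viewed, at most 10 in all, crops included, and the job is handed in when it is done.

```bash
mkdir -p pics; cat > h.py <<'E'
import numpy as np, cv2
from cell import ctrl, claw, solver, read_state, capture, job
def world(c,mask):
    v,u=np.nonzero(mask&(c["z_map"]>0)); z=c["z_map"][v,u]
    K=c["mtx"]; P=np.stack([(u-K[0,2])/K[0,0]*z,(v-K[1,2])/K[1,1]*z,z],1)
    R=cv2.Rodrigues(np.array(c["rvec"],float))[0]
    return (P-np.ravel(c["tvec"]))@R, u, v
def red(c):
    h=cv2.cvtColor(c["img"],cv2.COLOR_RGB2HSV)
    return ((h[...,0]<8)|(h[...,0]>172))&(h[...,1]>140)&(h[...,2]>60)
E
python3 - <<'E'
from h import *
for n in ["top","scene"]:
    c=capture(n); cv2.imwrite(f"pics/{n}.png",c["img"][...,::-1])
    m=red(c); k,l,s,ce=cv2.connectedComponentsWithStats(m.astype(np.uint8))
    for i in range(1,k):
        if s[i,4]>40:
            P,u,v=world(c,l==i); print(n,s[i],ce[i].round(),len(P))
            if len(P):
                print(np.median(P,0).round(),P.min(0).round(),P.max(0).round())
                Q=P[(P[:,2]>85)&(P[:,2]<105)]
                if len(Q)>5: print(len(Q),cv2.minAreaRect(Q[:,:2].astype(np.float32)),Q.mean(0))
E
```

```text
top [269   0  13  40  94] [275.  18.] 94
[916.  44.  97.] [884.  34.  93.] [946.  51. 100.]
94 ((915.449951171875, 42.91169357299805), (63.80809020996094, 7.163386344909668), 14.048608779907227) [916.07150267  43.01027301  96.69939896]
top [276   0  20  36 204] [284.  15.] 203
[933.  29.  78.] [894.  13.  30.] [959.  41.  96.]
55 ((921.8388061523438, 33.35894775390625), (57.43476486206055, 5.066203594207764), 15.42960262298584) [925.30083652  33.88030285  88.80429136]
top [464  92  13  12  87] [470.  98.] 85
[ 786. -252.   99.] [ 779. -279.    3.] [ 826. -246.  122.]
76 ((786.2091674804688, -254.5533447265625), (17.436851501464844, 18.10503578186035), 44.02946472167969) [ 785.99352281 -253.24294344   98.2229545 ]
top [219 109  97  16 394] [267. 117.] 393
[788.  63.   8.] [776. -18.  -2.] [802. 145.  12.]
top [179 206  42  19 509] [200. 215.] 507
[613. 159.  96.] [600. 128.  -2.] [638. 209. 101.]
501 ((613.3302001953125, 159.40020751953125), (19.02456283569336, 63.14508056640625), 11.53122329711914) [613.0091629  158.94456369  95.42916128]
top [383 261  18  44 543] [392. 283.] 542
[ 5
[... 901 characters left out ...]
22.505752563476562, 63.97307586669922), 11.459228515625) [608.09895    156.14916423  93.21053345]
scene [314 161  79  27 212] [353. 174.] 210
[787.  52.   6.] [776. -19.   3.] [798. 132.   9.]
scene [535 172  16  30 223] [543. 191.] 223
[ 781. -257.   97.] [ 774. -266.   86.] [ 789. -247.  126.]
178 ((781.3684692382812, -256.4580078125), (19.788278579711914, 14.635205268859863), 86.94633483886719) [ 780.45952991 -257.31112229   95.11873226]
scene [322 243  46  32 726] [344. 258.] 721
[ 500. -131.   95.] [ 472. -142.   87.] [ 537. -116.   98.]
721 ((504.33294677734375, -128.57008361816406), (21.244651794433594, 65.09908294677734), 79.63774871826172) [ 501.21044619 -130.80759593   93.81195842]
```

View pics/top.png

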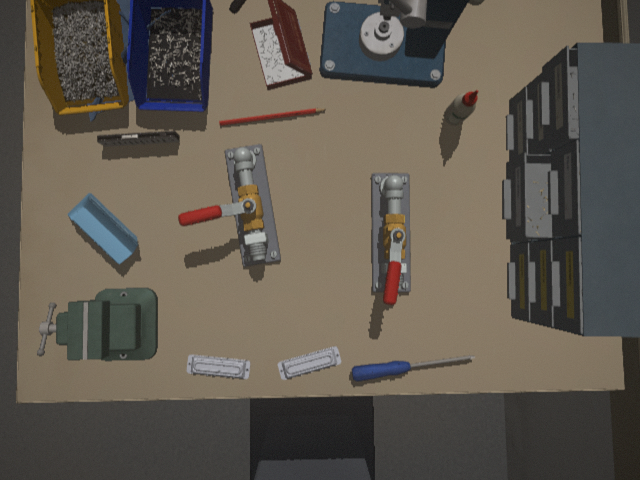

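View pics/scene.png

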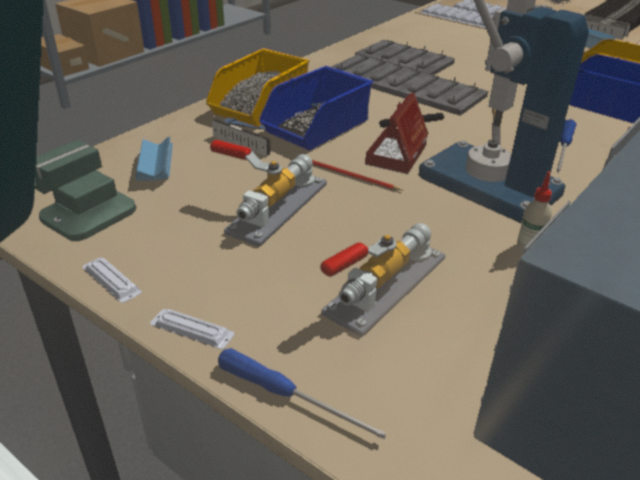

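The top view shows the right valve as open: stem near pixel (398,235), red sleeve end near (390,300), along the pipe. The left valve is shut: stem near (249,206), sleeve near (200,215). A tall cabinet stands at the right, from column 510. Before moving, I'll check cabinet clearance, the pipe yaw and IK along the arc.

```bash
cat >> h.py <<'E'
C0=np.array([506.,-128.]); A0=169.6
def d(a): return np.array([np.cos(np.radians(a)),np.sin(np.radians(a))])
STEM=C0-73*d(A0)
def pose(a,r=82,z=66,flip=1,lead=0):
    p=STEM+r*d(a+lead); y=np.append(d(a-90)*flip,0); zz=np.array([0,0,-1.])
    return np.append(p,z),np.stack([np.cross(y,zz),y,zz],1)
E
python3 - <<'E'
from h import *
c=capture("top"); P,u,v=world(c,np.ones((480,640),bool))
Q=P[(P[:,2]>60)&(P[:,1]<-200)&(P[:,0]>100)&(P[:,0]<720)]
for x in range(100,720,60):
    q=Q[(Q[:,0]>=x)&(Q[:,0]<x+60)]
    if len(q): print(x,q[:,1].max().round(),q[:,2].max().round())
b=P[(P[:,2]>5)&(P[:,2]<16)&(abs(P[:,0]-STEM[0])<130)&(abs(P[:,1]-STEM[1])<45)]
print(STEM,cv2.minAreaRect(b[:,:2].astype(np.float32)))
b=P[(P[:,2]>30)&(P[:,2]<75)&(abs(P[:,0]-STEM[0])<110)&(abs(P[:,1]-STEM[1])<30)]
print("pipe",cv2.fitLine(b[:,:2].astype(np.float32),cv2.DIST_HUBER,0,.01,.01).ravel())
for f in (1,-1):
    for a in (169.6,130,86): print(f,a,solver.solve_ik(*pose(a,flip=f)))
E
```

```text
400 -336.0 236.0
460 -327.0 236.0
520 -305.0 237.0
580 -296.0 236.0
640 -297.0 236.0
700 -334.0 236.0
[ 577.80071737 -141.1778976 ] ((582.5205078125, -145.55621337890625), (73.78656768798828, 207.92556762695312), 88.97105407714844)
pipe [ 9.9991453e-01 -1.3074757e-02  6.1893970e+02 -1.3865027e+02]
1 169.6 [-2.19817729e+01  2.59230851e+01  1.06991235e+02 -2.54444375e-14
  4.70856804e+01 -1.01581773e+02]
1 130 [-1.59446645e+01  2.69997573e+01  1.04718320e+02 -2.54444375e-14
  4.82819226e+01 -5.59446645e+01]
1 86 [-1.25563757e+01  3.04001544e+01  9.74981623e+01 -2.54444375e-14
  5.21016833e+01 -8.55637569e+00]
-1 169.6 [-2.19817729e+01  2.59230851e+01  1.06991235e+02 -2.54444375e-14
  4.70856804e+01  7.84182271e+01]
-1 130 [-1.59446645e+01  2.69997573e+01  1.04718320e+02 -2.54444375e-14
  4.82819226e+01  1.24055336e+02]
-1 86 None
```

```bash
python3 - <<'E'
from h import *
s=read_state()
ctrl.move_l([290,-310,231],rate=250)
ctrl.move_to(*pose(A0,z=150)); claw.set_gripper(50)
p,R=pose(A0); ctrl.move_l(p,R,rate=120); claw.set_gripper(34)
s=read_state(); print(s["clock"],s["width"],s["ee_pos"],s["force"],s["finger_force"])
for a in (155,140,125,110,98,90):
    ctrl.move_l(*pose(a),rate=90); s=read_state(); print(a,round(s["clock"],2),np.round(s["force"],1),s["finger_force"])
c=capture("top"); cv2.imwrite("pics/top2.png",c["img"][120:360,150:550,::-1].repeat(2,0).repeat(2,1))
E
```

```text
4.5167 33.770226771550526 [ 497.56041395 -126.53531029   66.57829717] [ 0.06648938 -0.03413611  0.37208313] 0.0
155 4.92 [-0.5 -0.3 -0.1] 0.0
140 5.33 [0.  0.3 0.4] 0.0
125 5.74 [0.2 0.6 0.3] 0.0
110 6.15 [-0.6 -0.4  0.2] 0.0
98 6.51 [-0.4 -0.1  0.2] 0.0
90 6.8 [0.4 0.  0.6] 0.0
```

View pics/top2.png

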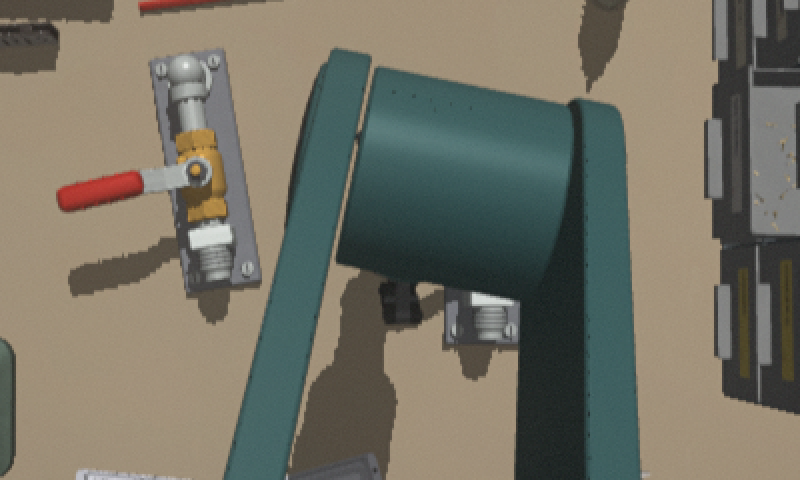

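The arm hides the handle, but the valve_b handle is unmoved. I'll push on in small steps until the stop shows up as force.

```bash
python3 - <<'E'
from h import *
for a in (88,86,84,82,80,78):
    ctrl.move_l(*pose(a),rate=40); s=read_state(); print(a,round(s["clock"],2),np.round(s["force"],1),s["finger_force"])
    if np.hypot(*s["force"][:2])>8: break
p,R=pose(a+3); ctrl.move_l(p,R,rate=40); claw.set_gripper(50)
p[2]=150; ctrl.move_l(p,R,rate=120)
ctrl.move_to([350,-200,260],R)
c=capture("top"); cv2.imwrite("pics/top3.png",c["img"][120:360,150:550,::-1].repeat(2,0).repeat(2,1))
m=red(c); k,l,st,ce=cv2.connectedComponentsWithStats(m.astype(np.uint8))
for i in range(1,k):
    if st[i,4]>300:
        P,u,v=world(c,l==i);Q=P[(P[:,2]>85)&(P[:,2]<105)]
        if len(Q)>50: print(st[i],cv2.minAreaRect(Q[:,:2].astype(np.float32)),cv2.fitLine(Q[:,:2].astype(np.float32),cv2.DIST_L2,0,.01,.01).ravel())
s=read_state(); print(s["clock"],s["force"])
E
```

```text
88 7.1 [-1.7 -0.1 -0.3] 0.8790275771752931
86 7.35 [-2.1 -0.6  1.1] 1.0606477595865726
84 7.6 [-1.7  0.8 -0.5] 0.8962229729513638
82 7.85 [-7.6 -1.4  4.6] 3.904249551706016
80 8.1 [-14.8  -3.1  10.7] 7.415093807503581
[179 206  42  20 509] ((613.1895751953125, 159.24356079101562), (19.378982543945312, 63.529415130615234), 11.771804809570312) [ 2.1455674e-01 -9.7671151e-01  6.1299286e+02  1.5908163e+02]
[330 228  43  14 504] ((580.1852416992188, -67.68118286132812), (63.28943634033203, 19.507923126220703), 87.83885955810547) [ 1.6173568e-02  9.9986923e-01  5.8001154e+02 -6.7353394e+01]
10.7 [ 0.68512789  0.13150298 -0.45392335]
```

View pics/top3.png

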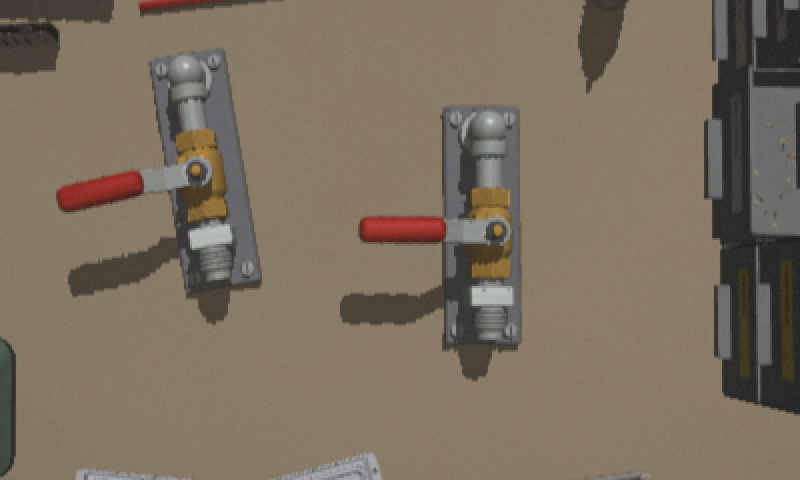

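The right handle (crop pixels 360–500, row 230) now stands straight across its pipe, at about 89° in the world frame. The left handle is unchanged and the arm is clear.

```bash
python3 -c "
from cell import job
print(job.job_done())"
```

```text
the job is handed in; nothing more can be done
None
```

The open valve's handle is turned clockwise to its stop and now stands straight across the pipe; the other handle is untouched, the arm is clear, and the job was handed in at about 10.7 s, though no verdict was returned.

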